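# Index the swivel bushing of the lamp mount and pin it

## Robot

A 6-joint arm with a two-finger parallel gripper is mounted at the origin on a cart in front of the work surface, level with it; the furniture and walls round the work are solid. World frame = base frame: x ahead of the robot, y to its left, z up, the work surface at z = 0. Lengths are in m, angles in rad, forces in N, time in s.
With the tool pointing down it reaches from about 0.35 to 0.875 m from the base axis. Payload 15.5 kg.
Tool frame: the origin (TCP) lies on the centre line of the jaws, within the pads' length; the fingertips stand 22 mm ahead of it and the grasp point (between the pads) lies 3 mm ahead of it; z points along the fingers, y is the line along which they close (so a half turn about z gives the same grasp; the last joint's range is limited). The gripper opens to 85 mm and grips with 20 to 120 N. Pads are 22 mm wide; open, the fingers measure 114 mm over their backs; the gripper's body (76 mm by 85 mm) begins 54 mm behind the grasp point. The pads swing forward as they close: fully open they stand 13 mm farther back than shut.
Start: joints at [1.065, 0.494, 1.345, -0, 1.302, -0.096], TCP at [0.25, 0.573, 0.253] pointing down, gripper open.
Joint ranges: [-2.91, 2.91], [-0.82, 2.16], [0.22, 2.67], [-1.22, 4.37], [0.12, 2.79], [-3.08, 3.08]. Speed limits (rad/s): [1.89, 1.89, 2.57, 3.01, 3.01, 3.01].

## Interface

Orientations are given as a unit quaternion [x, y, z, w].
In Python, from workcell import env, cams gives the robot as it stands. The module is installed in compiled form; this text tells all that it offers.
- The arm moves only by the tool drive_tool, never from a script. Its argument "deltas" is a list of rows, each an object of numbers: "dx", "dy", "dz": the shift along the tool's x, y, z normalised to -1 to 1, where 1 is 0.15 m; "rx", "ry", "rz": the turn, a rotation vector about the tool's x, y, z normalised to -1 to 1, where 1 is pi rad; "grip": the opening in per cent of the stroke, from 0 (shut) to 100 (fully open). A call has 1 to 20 rows; each row shifts and turns the commanded pose from where the row before left it, along the tool's axes as they then stand; what a row does not reach is not made up. A row lasts 1/12 s, in which the tool goes at most 41.7 mm and 7.16 degrees, less where a joint would pass 70% of its speed; a pose out of reach is approached as far as the arm can. A call with a number of a shift or a turn outside -1 to 1 is refused whole. A call with a gripper value outside its range is refused whole. The fingers move at their own pace and stop on an object; the grip force is fixed at half the most. Time passes only in rows, so rows that do not move let the fingers close. It gives the time, the measured TCP pose, the force, the opening and the grip force at its end, in the units of the state.
- env.get_obs(): the state, without advancing time (a new reading comes with each control period).
- cams.capture(name): name is "side" or "top"; returns (picture, depth): 480x640x3 uint8, red, green, blue; 480x640 float32, m along the optical axis (not along the pixel's ray), 0 where there is no reading.
- cams.camera_params(name): a dict with "mtx" (3x3 intrinsics, pixels), "k1" (the pictures are not rectified: a ray, as slopes to the right and down, at radius r is drawn at 1 + k1 r^2 times it, then the intrinsics apply), "world_from_camera" (4x4, takes a point from camera to world coordinates). Camera axes: x right, y up, looking along -z (the intrinsics and any distortion apply to the point x, -y, -z); pixel columns grow to the right and rows downward; lengths in m; the calibration is good to about 2 mm. A picture is of the moment at which its call begins. camera_params takes no time and is no camera call.
- env.close_job(): hands the job in; it is judged then, once.
The state is a dict: "t": time; "joints": joint angles; "qvel": joint speeds; "effort": joint torques, N m; "tool_pos": TCP position; "ee_rot": TCP orientation; "wrist_force": force on the tool from outside, world axes, zero at the start; "moment": the same for the moment, N m; "opening": finger opening in m; "gripper_force": force on a finger pad.
Only numpy, scipy, OpenCV 4.12 (cv2) and the standard library are available. Lean on these libraries where they do the work, as an engineer would, in place of code of your own. Each camera call takes 0.05 s, during which the arm holds its last target. There are 200 camera calls.

## Task

Lock the swivel bushing of the grey lamp mount: turn the bushing by its ribbed steel hub until the hole in its brass flange lies under the guide arm, and pass the red-headed index pin down through guide, flange and base until its head sits fully home on the guide arm, then let go. The fit is found by feel: never force the pin down on the blocked flange or crank the bushing hard against the pin, press it home gently, and leave the loupe, the eraser and the little brown bottle where they are.

Things in the scene. Friction and masses are not known exactly. Their poses are not given: they have to be found in the camera images.
- mount: Lamp mount fixed on the desk: round grey base 144 mm across, 24 mm high. Origin: centre of its underside, on the upright bushing axis; z up. On its own -y side a grey column (30 mm wide, reaching 91 mm from the axis) carries the guide arm, a steel block 30 x 30 mm, 36 to 60 mm above the desk, over the flange. Its upright 12 mm hole lies at (0, -56 mm) in the mount frame.
- flange_face (a point): On the axis at the flange's top face, 34 mm up; fixed, mount axes. The bushing's brass flange (radius 68, 8 mm thick) has one 14 mm hole, 56 mm from the axis, in line with the white strokes on flange and hub. At the start it is 25 to 60 degrees short of the guide: turn anticlockwise seen from above. Its angle is not reported. The pin passes only within about 2 degrees of alignment.
- bushing_axis (a point): Point on the bushing axis 97 mm above the desk, where the round hub can be gripped from any side (44 mm across, 34 to 112 mm above the desk, ribbed band 78 to 108 mm). Fixed, mount axes: does not turn with the bushing. The bushing turns with slight friction (0.08 N m), stays where left, and has end stops 72 degrees before and 17 degrees past alignment.
- guide_mouth (a point): Centre of the upper mouth of the 12 mm guide hole, 60 mm above the desk; fixed, mount axes. The pin's head sits on this face when home. A pin set in the guide and let go over the blocked flange stands with its tip on the flange, 34 mm above the desk; when the flange hole comes under it, it drops by its own weight and locks the bushing.
- sleeve_top (a point): On the guide hole's axis, 18 mm above the desk, in the base's 15 mm hole: start height of the tight rubber sleeve on which the dropped pin's tip comes to rest, its head then 8 mm short of home. Pressing about 5 N on the head pushes sleeve and pin down these last 8 mm; they stay down. Home: pin tip 10 mm, head top 94 mm above the desk. Fixed, mount axes.
- pin: Loose index pin, about 60 g: steel shank 10 mm thick, 50 mm long, tapered tip; round ribbed red head 26 mm across and 34 mm high (total 84 mm). Origin: centre of the tip; z points along the pin to the head. It starts upright in the wooden block.
- pin_shoulder (a point): Centre of the underside of the pin's head, 50 mm above the tip (pin axes).
- pin_block: Fixed block of light wood, 64 x 64 x 40 mm, with an upright 13 mm hole in its centre in which the pin stands at the start: tip 10 mm, underside of the head 60 mm and head top 94 mm above the desk. Origin: centre of its underside.
- loupe: Loose black and clear stand loupe, 39 mm across, 36 mm high; origin at the centre of its underside. Bystander.
- eraser: Loose eraser in a blue and white sleeve, 23 x 52 x 14 mm, long along its y; origin at the centre of its underside. Bystander.
- amber_jar: Loose little brown bottle with a cork, 41 mm across, 56 mm high; origin at the centre of its underside. Bystander.
Not all that is in view belongs to the job. What is shaped like the pin but black or turquoise is not meant.

How it is judged:
By the outcome, as a careful person would: the job done as asked, in the order asked, and still so for the second after the job is handed in, with the robot touching nothing.
It also fails if it takes over 72 s, if anything falls off the work surface, if the arm or the gripper's body presses on something with over 40 N, if the wrist force passes 120 N, or if a joint passes its speed limit or range.

## Working session

There is one attempt and no reset: what is moved stays moved. The work goes in short steps, Python scripts to look and compute and a tool call to move; the robot and the scene stay as the last step left them, time stands still between calls to the robot, and variables do not carry over. Pictures are saved under pics/ and viewed, at most 10 in all, crops included, and the job is handed in when it is done.

Besides the shell and the picture viewer there is one more tool, called after "Request:" as name(argument=value, ...), one argument or row to a line, values as JSON. drive_tool: Moves the arm, as the interface text tells. Its arguments: {"type":"object","properties":{"deltas":{"type":"array"}},"required":["deltas"]}

```bash
mkdir -p pics; cat > h.py <<'E'
import numpy as np, cv2
from workcell import env, cams
def shot(n,f):
    im,d=cams.capture(n); cv2.imwrite(f,im[:,:,::-1]); np.save(f[:-4]+'.npy',d); np.save(f[:-4]+'_im.npy',im); return im,d
def ray(n,u,v):
    p=cams.camera_params(n); K=np.array(p['mtx']); T=np.array(p['world_from_camera'])
    s=cv2.undistortPoints(np.array([[[u,v]]],float),K,np.array([p['k1'],0,0,0,0]))[0,0]
    return T[:3,3],T[:3,:3]@np.array([s[0],-s[1],-1.])
def onz(n,u,v,z):
    o,r=ray(n,u,v); return o+r*(z-o[2])/r[2]
def atd(n,u,v,d):
    o,r=ray(n,u,v); return o+r*d
E
python3 - <<'E'
from h import *
for n in('top','side'):
    shot(n,f'pics/{n}1.png'); p=cams.camera_params(n); print(n,p['k1'],np.round(p['mtx'],1).tolist(),np.round(p['world_from_camera'],3).tolist())
o=env.get_obs(); print(o)
E
```

```text
top -0.01764282170096745 [[455.9, 0.0, 318.1], [0.0, 455.9, 233.7], [0.0, 0.0, 1.0]] [[-0.011, 0.998, -0.056, 0.481], [-1.0, -0.011, -0.0, 0.227], [-0.001, 0.056, 0.998, 0.954], [0.0, 0.0, 0.0, 1.0]]
side -0.025318656605526506 [[531.7, 0.0, 318.1], [0.0, 531.7, 235.7], [0.0, 0.0, 1.0]] [[-0.987, 0.108, -0.118, 0.427], [-0.16, -0.586, 0.795, 0.975], [0.017, 0.803, 0.595, 0.633], [0.0, 0.0, 0.0, 1.0]]
{'t': 0.1, 'joints': array([ 1.06451849e+00,  4.94134813e-01,  1.34607704e+00,  1.29166067e-05,
        1.30253476e+00, -9.55287064e-02]), 'qvel': array([-0.000497  , -0.00221855, -0.00193695, -0.00118199, -0.0005482 ,
       -0.00287102]), 'effort': array([ 1.92197176e-04, -8.83595252e+01, -3.84557426e+01, -1.96010615e-04,
        5.47298288e-03,  1.27381586e-04]), 'tool_pos': array([0.24941668, 0.57273273, 0.25274865]), 'ee_rot': array([ 2.03935516e-01,  9.78984153e-01, -5.49211671e-04, -1.76954025e-04]), 'wrist_force': array([ 0.0754903 ,  0.40413896, -0.30905641]), 'moment': array([ 0.02013616, -0.00928826,  0.00360882]), 'gripper_force': 0.0, 'opening': 0.08523264956041007}
```

View pics/top1.png

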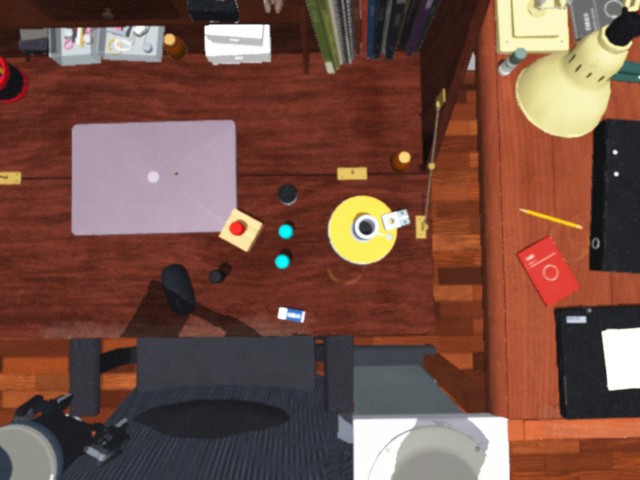

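View pics/side1.png

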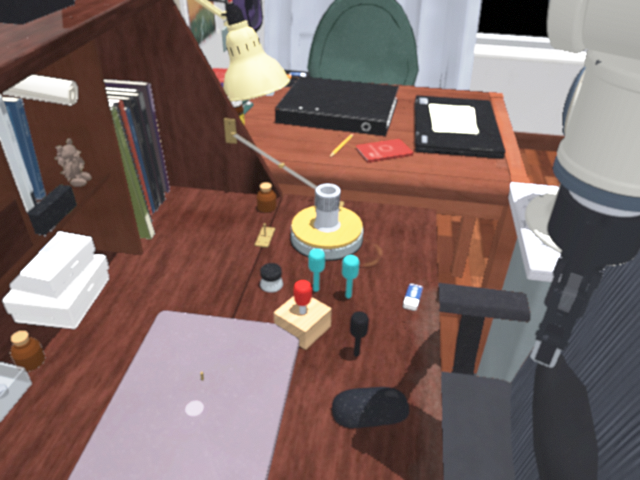

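Top view: mount near (362,230) with the guide arm near (397,219), red pin near (237,228) in its block, loupe (288,195), eraser (291,315), and the desk stay at about (432,95–230). Side view: mount near (327,230), red pin near (302,295). Next I measure and zoom.

```bash
python3 - <<'E'
from h import *
im=np.load('pics/top1_im.npy');d=np.load('pics/top1.npy')
hsv=cv2.cvtColor(im,cv2.COLOR_RGB2HSV)
H,S,V=[hsv[...,i].astype(int) for i in range(3)]
def comp(m,box):
    mm=np.zeros_like(m,np.uint8);x0,y0,x1,y1=box;mm[y0:y1,x0:x1]=m[y0:y1,x0:x1]
    n,l,s,c=cv2.connectedComponentsWithStats(mm);i=1+np.argmax(s[1:,4]);return c[i],s[i],l==i
c,s,m=comp(((H<6)|(H>174))&(S>200)&(V>150),(215,200,265,255)); print('red',c,s,np.median(d[m]),onz('top',*c,.094))
c,s,m=comp((H>12)&(H<25)&(S>60)&(S<170)&(V>150),(210,200,270,260)); 
r=cv2.minAreaRect(np.argwhere(m|0)[:,::-1].astype(np.float32));print('block',r,onz('top',*r[0],.04))
c,s,m=comp((H>22)&(H<32)&(S>150)&(V>120),(315,180,410,275)); cn=max(cv2.findContours(m.astype(np.uint8),0,1)[0],key=len)
hu=cv2.convexHull(cn); e=cv2.fitEllipse(hu);print('flange',e,onz('top',*e[0],.034))
for u,v in[(365,227),(390,221),(403,218),(378,224),(340,230),(237,228),(288,231),(283,261),(430,165),(435,120),(430,200),(420,227),(217,276),(402,160),(288,193)]:print((u,v),np.round(atd('top',u,v,d[v,u]),3))
a=cv2.resize(im[180:280,310:450],None,fx=4.2,fy=4.2,interpolation=2)
im2=np.load('pics/side1_im.npy');b=cv2.resize(im2[170:270,270:390],None,fx=4.2,fy=4.2,interpolation=2)
cv2.imwrite('pics/c1.png',a[:,:,::-1]);cv2.imwrite('pics/c2.png',b[:,:,::-1])
E
```

```text
red [236.65467626 228.07913669] [230 222  14  13 139] 0.8635278 [0.54202919 0.3811425  0.094     ]
block ((240.4606475830078, 229.7533721923828), (33.5152587890625, 33.20858383178711), 28.810794830322266) [0.54239213 0.38315868 0.04      ]
flange ((362.93646240234375, 228.65452575683594), (65.16435241699219, 65.76861572265625), 102.06440734863281) [0.54228037 0.13640311 0.034     ]
(365, 227) [0.544 0.135 0.06 ]
(390, 221) [0.557 0.081 0.034]
(403, 218) [0.561 0.06  0.061]
(378, 224) [0.546 0.116 0.111]
(340, 230) [0.54  0.183 0.035]
(237, 228) [0.542 0.381 0.093]
(288, 231) [0.536 0.285 0.084]
(283, 261) [0.479 0.295 0.084]
(430, 165) [0.66  0.01  0.085]
(435, 120) [0.741 0.004 0.11 ]
(430, 200) [ 0.604 -0.01  -0.001]
(420, 227) [0.546 0.014 0.003]
(217, 276) [0.452 0.421 0.081]
(402, 160) [0.677 0.058 0.056]
(288, 193) [0.617 0.287 0.034]
```

View pics/c1.png

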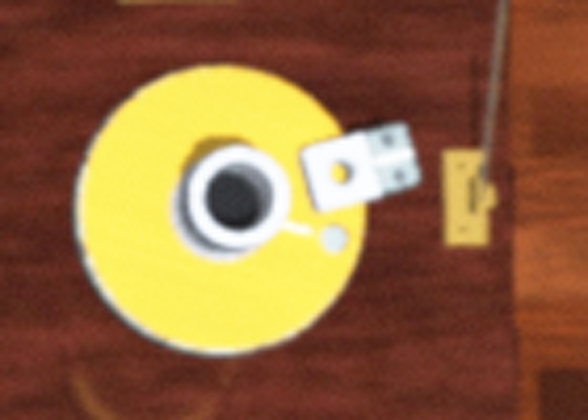

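View pics/c2.png

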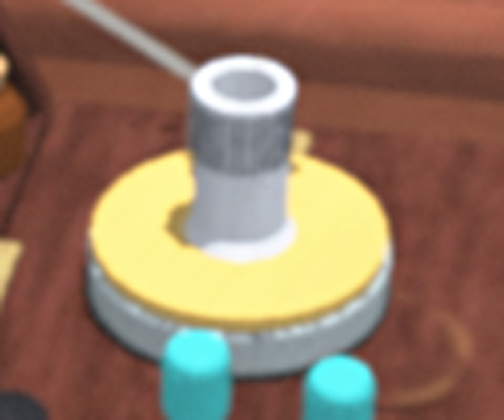

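The crops show the guide hole at crop (342,172), i.e. full-image (391.4,221). The flange hole is at crop (333,239), i.e. (389.3,236.9), clockwise of the guide as expected. The hub top is at about (366,226.5).

```bash
python3 - <<'E'
from h import *
im=np.load('pics/top1_im.npy')
g=cv2.cvtColor(im,cv2.COLOR_RGB2HSV)
crop=im[205:250,345:415]; gray=cv2.cvtColor(crop,cv2.COLOR_RGB2GRAY)
# guide hole: yellow pixels within arm
H,S,V=[g[...,i].astype(int) for i in range(3)]
m=np.zeros((480,640));ys,xs=np.mgrid[0:480,0:640]
k=(np.hypot(xs-391.4,ys-221)<4.5); w=k*np.clip(S-50,0,None); gh=((w*xs).sum()/w.sum(),(w*ys).sum()/w.sum())
k=(np.hypot(xs-389.3,ys-236.9)<5.5); w=k*np.clip(190-S,0,None); fh=((w*xs).sum()/w.sum(),(w*ys).sum()/w.sum())
k=(np.hypot(xs-366,ys-226.5)<9)&(V<110); hb=(xs[k].mean(),ys[k].mean())
print(gh,fh,hb)
G=onz('top',*gh,.060);F=onz('top',*fh,.034);Hb=onz('top',*hb,.105)
print(G,F,Hb)
C=np.array([.5423,.1364])
for c in(C,Hb[:2]):
    a=G[:2]-c;b=F[:2]-c;print(np.hypot(*a),np.hypot(*b),np.degrees(np.arctan2(*a[::-1])),np.degrees(np.arctan2(*b[::-1])))
# side: red head centre, hub top
im2=np.load('pics/side1_im.npy');d2=np.load('pics/side1.npy')
h2=cv2.cvtColor(im2,cv2.COLOR_RGB2HSV).astype(int)
m=((h2[...,0]<6)|(h2[...,0]>174))&(h2[...,1]>190)&(h2[...,2]>120);m[:, :280]=0;m[:,325:]=0;m[:270]=0;m[330:]=0
v,u=np.nonzero(m);print('red side',u.mean(),v.mean(),v.min(),v.max());
def tri(p,q):
    o1,r1=ray('top',*p);o2,r2=ray('side',*q);A=np.c_[r1,-r2];s=np.linalg.lstsq(A,o2-o1,rcond=None)[0];x=o1+s[0]*r1;y=o2+s[1]*r2;return (x+y)/2,np.linalg.norm(x-y)
top=v<v.min()+7
print('side head mid on z=.077',onz('side',u.mean(),v.mean(),.077))
print('hub top side z.112',onz('side',270+243/4.2,170+86/4.2,.112))
E
```

```text
(np.float64(390.3804347826087), np.float64(220.7891304347826)) (np.float64(388.9403453689168), np.float64(236.60103162143977)) (np.float64(365.3840579710145), np.float64(227.33333333333334))
[0.55546882 0.08468743 0.06      ] [0.52560856 0.08409963 0.034     ] [0.53998541 0.13879142 0.105     ]
0.05336298338054316 0.05489929245911383 -75.71305599281328 -107.70025822929932
0.05627590741446939 0.05654984565345614 -74.0300078376035 -104.72815338273816
red side 302.81102362204723 294.8976377952756 284 303
side head mid on z=.077 [0.53605197 0.38719516 0.077     ]
hub top side z.112 [0.53504619 0.13742178 0.112     ]
```

Request:
drive_tool(
  deltas=[
    {"dx":-0.105,"dy":-0.067,"dz":0.012,"grip":100},
    {"dx":-0.21,"dy":-0.135,"dz":0.025,"grip":100},
    {"dx":-0.21,"dy":-0.135,"dz":0.025,"grip":100},
    {"dx":-0.21,"dy":-0.135,"dz":0.025,"grip":100},
    {"dx":-0.21,"dy":-0.135,"dz":0.025,"grip":100},
    {"dx":-0.21,"dy":-0.135,"dz":0.025,"grip":100},
    {"dx":-0.21,"dy":-0.135,"dz":0.025,"grip":100},
    {"dx":-0.21,"dy":-0.135,"dz":0.025,"grip":100},
    {"dx":-0.21,"dy":-0.135,"dz":0.025,"grip":100},
    {"dx":-0.21,"dy":-0.135,"dz":0.025,"grip":100},
    {"dx":-0.21,"dy":-0.135,"dz":0.025,"grip":100},
    {"dx":-0.21,"dy":-0.135,"dz":0.025,"grip":100},
    {"dx":-0.21,"dy":-0.135,"dz":0.025,"grip":100},
    {"dx":-0.21,"dy":-0.135,"dz":0.025,"grip":100},
    {"dx":-0.105,"dy":-0.067,"dz":0.012,"grip":100},
    {"rz":0.0386,"grip":100},
    {"rz":0.0386,"grip":100},
    {"rz":0.0386,"grip":100},
    {"rz":0.0386,"grip":100},
    {"rz":0.0386,"grip":100},
  ],
)

```text
schema error: expected keys dx, dy, dz, rx, ry, rz, grip
```

Request:
drive_tool(
  deltas=[
    {"rz":0.0386,"grip":100},
    {"rz":0.0386,"grip":100},
    {"rz":0.0386,"grip":100},
    {"rz":0.0386,"grip":100},
    {"rz":0.0386,"grip":100},
    {"rz":0.0386,"grip":100},
    {"grip":100},
  ],
)

```text
schema error: expected keys dx, dy, dz, rx, ry, rz, grip
```

```bash
cat >> h.py <<'E'
from scipy.spatial.transform import Rotation as Ro
def st():
    o=env.get_obs();M=Ro.from_quat(o['ee_rot']).as_matrix()
    print('t %.2f'%o['t'],'pos',np.round(o['tool_pos'],4),'psi %.2f'%np.degrees(np.arctan2(M[1,1],M[0,1])),'tilt',np.round(M[:2,2],4),'Ft',np.round(M.T@o['wrist_force'],2),'Mt',np.round(M.T@o['moment'],3),'open %.4f gf %.1f'%(o['opening'],o['gripper_force']))
    return o,M
def go(x,y,z):
    o,M=st();d=M.T@(np.array([x,y,z])-o['tool_pos']);print('norm deltas',np.round(d/.15,4))
E
python3 -c "
from h import *
go(.541,.1375,.100)"
```

```text
t 0.10 pos [0.2494 0.5727 0.2527] psi 66.47 tilt [-0.0006 -0.001 ] Ft [0.09 0.4  0.31] Mt [-0.022 -0.    -0.004] open 0.0852 gf 0.0
norm deltas [-2.9409 -1.8828  1.0201]
```

Request:
drive_tool(
  deltas=[
    {"dx":-0.105,"dy":-0.067,"dz":0.012,"rx":0,"ry":0,"rz":0,"grip":100},
    {"dx":-0.21,"dy":-0.135,"dz":0.025,"rx":0,"ry":0,"rz":0,"grip":100},
    {"dx":-0.21,"dy":-0.135,"dz":0.025,"rx":0,"ry":0,"rz":0,"grip":100},
    {"dx":-0.21,"dy":-0.135,"dz":0.025,"rx":0,"ry":0,"rz":0,"grip":100},
    {"dx":-0.21,"dy":-0.135,"dz":0.025,"rx":0,"ry":0,"rz":0,"grip":100},
    {"dx":-0.21,"dy":-0.135,"dz":0.025,"rx":0,"ry":0,"rz":0,"grip":100},
    {"dx":-0.21,"dy":-0.135,"dz":0.025,"rx":0,"ry":0,"rz":0,"grip":100},
    {"dx":-0.21,"dy":-0.135,"dz":0.025,"rx":0,"ry":0,"rz":0,"grip":100},
    {"dx":-0.21,"dy":-0.135,"dz":0.025,"rx":0,"ry":0,"rz":0,"grip":100},
    {"dx":-0.21,"dy":-0.135,"dz":0.025,"rx":0,"ry":0,"rz":0,"grip":100},
    {"dx":-0.21,"dy":-0.135,"dz":0.025,"rx":0,"ry":0,"rz":0,"grip":100},
    {"dx":-0.21,"dy":-0.135,"dz":0.025,"rx":0,"ry":0,"rz":0,"grip":100},
    {"dx":-0.21,"dy":-0.135,"dz":0.025,"rx":0,"ry":0,"rz":0,"grip":100},
    {"dx":-0.21,"dy":-0.135,"dz":0.025,"rx":0,"ry":0,"rz":0,"grip":100},
    {"dx":-0.105,"dy":-0.067,"dz":0.012,"rx":0,"ry":0,"rz":0,"grip":100},
  ],
)

```text
t: 1.35
tool_pos: [0.5425, 0.1338, 0.2004]
ee_rot: [0.205, 0.979, -0.0, 0.0]
wrist_force: [0.2, -0.7, 0.1]
opening: 0.0851
gripper_force: 0.0
```

Request:
drive_tool(
  deltas=[
    {"dx":0,"dy":0,"dz":0,"rx":0,"ry":0,"rz":0.0386,"grip":100},
    {"dx":0,"dy":0,"dz":0,"rx":0,"ry":0,"rz":0.0386,"grip":100},
    {"dx":0,"dy":0,"dz":0,"rx":0,"ry":0,"rz":0.0386,"grip":100},
    {"dx":0,"dy":0,"dz":0,"rx":0,"ry":0,"rz":0.0386,"grip":100},
    {"dx":0,"dy":0,"dz":0,"rx":0,"ry":0,"rz":0.0386,"grip":100},
    {"dx":0,"dy":0,"dz":0,"rx":0,"ry":0,"rz":0.0386,"grip":100},
    {"dx":0,"dy":0,"dz":0,"rx":0,"ry":0,"rz":0.0386,"grip":100},
    {"dx":0,"dy":0,"dz":0,"rx":0,"ry":0,"rz":0.0386,"grip":100},
    {"dx":0,"dy":0,"dz":0,"rx":0,"ry":0,"rz":0.0386,"grip":100},
    {"dx":0,"dy":0,"dz":0,"rx":0,"ry":0,"rz":0.0386,"grip":100},
    {"dx":0,"dy":0,"dz":0,"rx":0,"ry":0,"rz":0.0386,"grip":100},
    {"dx":0,"dy":0,"dz":0,"rx":0,"ry":0,"rz":0,"grip":100},
  ],
)

```text
t: 2.35
tool_pos: [0.5406, 0.1371, 0.2007]
ee_rot: [0.768, 0.64, -0.0, -0.0]
wrist_force: [0.2, 1.1, 0.1]
opening: 0.0853
gripper_force: 0.0
```

```bash
python3 -c "
from h import *
go(.541,.1375,.100)"
```

```text
t 2.35 pos [0.5406 0.1371 0.2007] psi -10.34 tilt [-0.0005 -0.0001] Ft [ 1.13 -0.04 -0.1 ] Mt [-0.028 -0.036  0.033] open 0.0853 gf 0.0
norm deltas [0.0032 0.0026 0.6714]
```

Request:
drive_tool(
  deltas=[
    {"dx":0,"dy":0,"dz":0.168,"rx":0,"ry":0,"rz":0,"grip":100},
    {"dx":0,"dy":0,"dz":0.168,"rx":0,"ry":0,"rz":0,"grip":100},
    {"dx":0,"dy":0,"dz":0.168,"rx":0,"ry":0,"rz":0,"grip":100},
    {"dx":0,"dy":0,"dz":0.168,"rx":0,"ry":0,"rz":0,"grip":100},
    {"dx":0,"dy":0,"dz":0,"rx":0,"ry":0,"rz":0,"grip":56},
    {"dx":0,"dy":0,"dz":0,"rx":0,"ry":0,"rz":0,"grip":56},
    {"dx":0,"dy":0,"dz":0,"rx":0,"ry":0,"rz":0,"grip":56},
  ],
)

```text
t: 2.93
tool_pos: [0.5413, 0.1372, 0.1012]
ee_rot: [0.765, 0.644, 0.0, 0.0]
wrist_force: [0.7, 0.3, 0.7]
opening: 0.0513
gripper_force: 0.0
```

```bash
python3 -c "
from h import *
go(.541,.1375,.100)"
```

```text
t 2.93 pos [0.5413 0.1372 0.1012] psi -9.86 tilt [0.0009 0.0001] Ft [ 0.41  0.66 -0.74] Mt [-0.005 -0.002 -0.054] open 0.0513 gf 0.0
norm deltas [ 0.0015 -0.0022  0.0081]
```

Request:
drive_tool(
  deltas=[
    {"dx":0,"dy":0,"dz":0,"rx":0,"ry":0,"rz":0,"grip":53},
    {"dx":0,"dy":0,"dz":0,"rx":0,"ry":0,"rz":0,"grip":50},
    {"dx":0,"dy":0,"dz":0,"rx":0,"ry":0,"rz":0,"grip":47},
    {"dx":0,"dy":0,"dz":0,"rx":0,"ry":0,"rz":0,"grip":47},
  ],
)

```text
t: 3.27
tool_pos: [0.5393, 0.1374, 0.1018]
ee_rot: [0.765, 0.643, -0.001, -0.001]
wrist_force: [-13.2, 3.0, 12.1]
opening: 0.0427
gripper_force: 59.3
```

```bash
python3 -c "
from h import *
st()"
```

```text
t 3.27 pos [0.5393 0.1374 0.1018] psi -9.90 tilt [-0.0017  0.0004] Ft [  0.71 -13.53 -12.05] Mt [2.083 0.046 0.048] open 0.0427 gf 59.3
```

Request:
drive_tool(
  deltas=[
    {"dx":0,"dy":-0.0133,"dz":-0.005,"rx":0,"ry":0,"rz":0,"grip":45},
    {"dx":0,"dy":0,"dz":0,"rx":0,"ry":0,"rz":-0.015,"grip":45},
    {"dx":0,"dy":0,"dz":0,"rx":0,"ry":0,"rz":-0.02,"grip":45},
    {"dx":0,"dy":0,"dz":0,"rx":0,"ry":0,"rz":-0.02,"grip":45},
    {"dx":0,"dy":0,"dz":0,"rx":0,"ry":0,"rz":-0.02,"grip":45},
    {"dx":0,"dy":0,"dz":0,"rx":0,"ry":0,"rz":-0.02,"grip":45},
    {"dx":0,"dy":0,"dz":0,"rx":0,"ry":0,"rz":-0.02,"grip":45},
    {"dx":0,"dy":0,"dz":0,"rx":0,"ry":0,"rz":-0.02,"grip":45},
    {"dx":0,"dy":0,"dz":0,"rx":0,"ry":0,"rz":-0.02,"grip":45},
    {"dx":0,"dy":0,"dz":0,"rx":0,"ry":0,"rz":-0.015,"grip":45},
    {"dx":0,"dy":0,"dz":0,"rx":0,"ry":0,"rz":0,"grip":45},
    {"dx":0,"dy":0,"dz":0,"rx":0,"ry":0,"rz":0,"grip":45},
  ],
)

```text
t: 4.27
tool_pos: [0.5392, 0.1375, 0.1019]
ee_rot: [0.569, 0.822, 0.0, 0.001]
wrist_force: [-0.9, -1.3, 1.3]
opening: 0.0429
gripper_force: 68.5
```

```bash
python3 -c "
from h import *
st()
im,d=shot('top','pics/top2.png')
cv2.imwrite('pics/c3.png',cv2.resize(im[190:260,340:430],None,fx=6,fy=6,interpolation=2)[:,:,::-1])"
```

```text
t 4.27 pos [0.5392 0.1375 0.1019] psi 20.58 tilt [0.0013 0.0001] Ft [-0.89 -1.31 -1.32] Mt [ 0.502 -0.073 -0.141] open 0.0429 gf 68.5
```

View pics/c3.png

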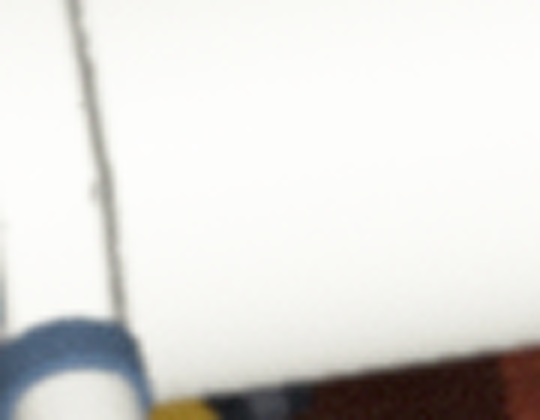

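The arm hides the mount, so I'll check alignment after leaving. Forces are balanced, which puts the bushing axis at about (0.539, 0.1375). Release, lift, and go above the pin.

Request:
drive_tool(
  deltas=[
    {"dx":0,"dy":0,"dz":0,"rx":0,"ry":0,"rz":0,"grip":60},
    {"dx":0,"dy":0,"dz":0,"rx":0,"ry":0,"rz":0,"grip":75},
    {"dx":0,"dy":0,"dz":0,"rx":0,"ry":0,"rz":0,"grip":75},
    {"dx":0,"dy":0,"dz":-0.12,"rx":0,"ry":0,"rz":0,"grip":75},
    {"dx":0,"dy":0,"dz":-0.2,"rx":0,"ry":0,"rz":0,"grip":75},
    {"dx":0,"dy":0,"dz":-0.2,"rx":0,"ry":0,"rz":0,"grip":75},
    {"dx":0,"dy":0,"dz":-0.2,"rx":0,"ry":0,"rz":0.0256,"grip":75},
    {"dx":0.111,"dy":0.033,"dz":0,"rx":0,"ry":0,"rz":0,"grip":75},
    {"dx":0.222,"dy":0.066,"dz":0,"rx":0,"ry":0,"rz":0,"grip":75},
    {"dx":0.222,"dy":0.066,"dz":0,"rx":0,"ry":0,"rz":0,"grip":75},
    {"dx":0.222,"dy":0.066,"dz":0,"rx":0,"ry":0,"rz":0,"grip":75},
    {"dx":0.222,"dy":0.066,"dz":0,"rx":0,"ry":0,"rz":0,"grip":75},
    {"dx":0.222,"dy":0.066,"dz":0,"rx":0,"ry":0,"rz":0,"grip":75},
    {"dx":0.222,"dy":0.066,"dz":0,"rx":0,"ry":0,"rz":0,"grip":75},
    {"dx":0.111,"dy":0.033,"dz":0,"rx":0,"ry":0,"rz":0,"grip":75},
    {"dx":0,"dy":0,"dz":0,"rx":0,"ry":0,"rz":0,"grip":75},
  ],
)

```text
t: 5.65
tool_pos: [0.5406, 0.3845, 0.2087]
ee_rot: [0.601, 0.8, 0.001, -0.0]
wrist_force: [-0.4, 0.8, -0.4]
opening: 0.0642
gripper_force: 0.0
```

```bash
python3 -c "
from h import *
go(.5415,.381,.088)
im,d=shot('top','pics/top3.png')
a=cv2.resize(im[195:260,330:420],None,fx=6,fy=6,interpolation=2)
im2,_=shot('side','pics/side3.png')
b=cv2.resize(im2[170:360,250:420],None,fx=2.05,fy=2.05,interpolation=2)
b=b[:390]
cv2.imwrite('pics/c4.png',np.hstack([cv2.resize(a,(440,390)),cv2.resize(b,(349,390))])[:,:,::-1])"
```

```text
t 5.65 pos [0.5406 0.3845 0.2087] psi 16.18 tilt [0.0006 0.0013] Ft [ 0.88 -0.12  0.39] Mt [ 0.06  -0.012  0.023] open 0.0642 gf 0.0
norm deltas [-0.0247 -0.0013  0.8049]
```

View pics/c4.png

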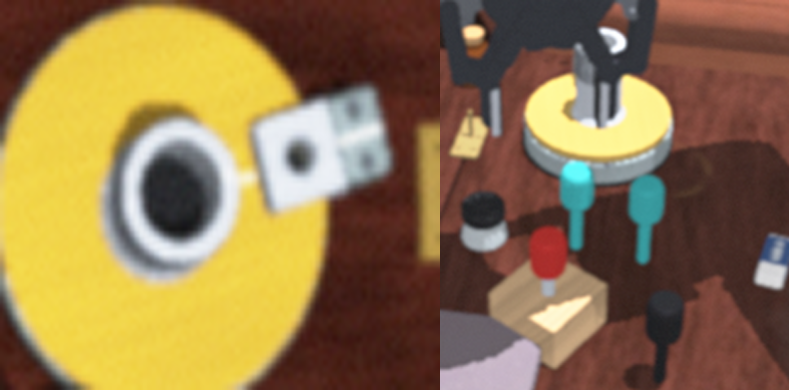

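The guide hole, at crop (300,155), now shows grey instead of brass, and the white stroke points at it, so alignment looks good. The pin stands untouched. Descend and grip its head.

Request:
drive_tool(
  deltas=[
    {"dx":-0.0247,"dy":0,"dz":0.08,"rx":0,"ry":0,"rz":0,"grip":65},
    {"dx":0,"dy":0,"dz":0.18,"rx":0,"ry":0,"rz":0,"grip":60},
    {"dx":0,"dy":0,"dz":0.2,"rx":0,"ry":0,"rz":0,"grip":60},
    {"dx":0,"dy":0,"dz":0.2,"rx":0,"ry":0,"rz":0,"grip":60},
    {"dx":0,"dy":0,"dz":0.145,"rx":0,"ry":0,"rz":0,"grip":60},
    {"dx":0,"dy":0,"dz":0,"rx":0,"ry":0,"rz":0,"grip":45},
    {"dx":0,"dy":0,"dz":0,"rx":0,"ry":0,"rz":0,"grip":38},
    {"dx":0,"dy":0,"dz":0,"rx":0,"ry":0,"rz":0,"grip":36},
    {"dx":0,"dy":0,"dz":0,"rx":0,"ry":0,"rz":0,"grip":36},
  ],
)

```text
t: 6.5
tool_pos: [0.5431, 0.3773, 0.0901]
ee_rot: [0.602, 0.799, 0.001, 0.001]
wrist_force: [0.2, -0.1, 0.2]
opening: 0.0307
gripper_force: 0.0
```

```bash
python3 -c "
from h import *
st()
im,d=shot('side','pics/side4.png')
cv2.imwrite('pics/c5.png',cv2.resize(im[230:360,240:380],None,fx=4,fy=4,interpolation=2)[:,:,::-1])"
```

```text
t 6.50 pos [0.5431 0.3773 0.0901] psi 16.01 tilt [0.0024 0.0013] Ft [-0.11  0.19 -0.16] Mt [-0.084  0.038 -0.011] open 0.0307 gf 0.0
```

View pics/c5.png

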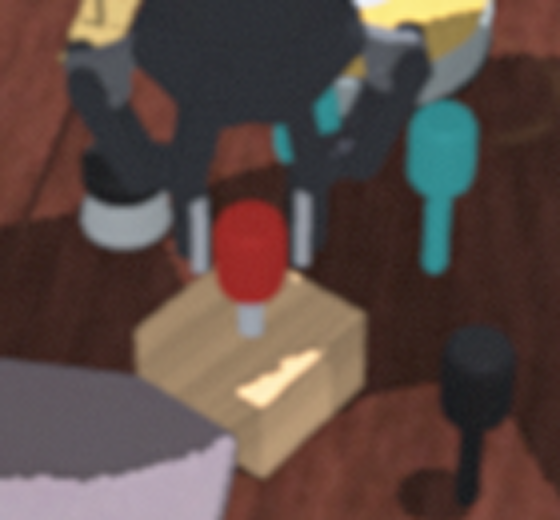

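The red head is between the open pads, with clearance to the block and the other pins. Settle and re-read before closing.

Request:
drive_tool(
  deltas=[
    {"dx":0.02,"dy":0,"dz":0.007,"rx":0,"ry":0,"rz":0,"grip":36},
    {"dx":0,"dy":0,"dz":0,"rx":0,"ry":0,"rz":0,"grip":36},
    {"dx":0,"dy":0,"dz":0,"rx":0,"ry":0,"rz":0,"grip":36},
  ],
)

```text
t: 6.8
tool_pos: [0.5413, 0.3803, 0.0876]
ee_rot: [0.601, 0.799, 0.0, 0.0]
wrist_force: [-0.2, 0.1, 0.5]
opening: 0.0304
gripper_force: 0.0
```

```bash
python3 -c "
from h import *
go(.5415,.381,.088)"
```

```text
t 6.80 pos [0.5413 0.3803 0.0876] psi 16.05 tilt [0.0006 0.0003] Ft [ 0.1  -0.15 -0.51] Mt [ 0.025  0.03  -0.05 ] open 0.0304 gf 0.0
norm deltas [ 0.0043  0.0029 -0.003 ]
```

Request:
drive_tool(
  deltas=[
    {"dx":0.004,"dy":0,"dz":0,"rx":0,"ry":0,"rz":0,"grip":33},
    {"dx":0,"dy":0,"dz":0,"rx":0,"ry":0,"rz":0,"grip":31},
    {"dx":0,"dy":0,"dz":0,"rx":0,"ry":0,"rz":0,"grip":28},
    {"dx":0,"dy":0,"dz":0,"rx":0,"ry":0,"rz":0,"grip":25},
    {"dx":0,"dy":0,"dz":0,"rx":0,"ry":0,"rz":0,"grip":25},
    {"dx":0,"dy":0,"dz":0,"rx":0,"ry":0,"rz":0,"grip":25},
  ],
)

```text
t: 7.3
tool_pos: [0.5414, 0.3807, 0.0874]
ee_rot: [0.602, 0.799, 0.0, 0.0]
wrist_force: [1.1, -0.3, 4.9]
opening: 0.0248
gripper_force: 58.6
```

```bash
python3 -c "
from h import *
st()"
```

```text
t 7.30 pos [0.5414 0.3807 0.0874] psi 16.03 tilt [0.0007 0.0004] Ft [-0.59  1.03 -4.87] Mt [-0.194  0.059  0.036] open 0.0248 gf 58.6
```

```bash
python3 - <<'E'
from h import *
def cloud(f,box):
    d=np.load(f);x0,y0,x1,y1=box;o=[]
    for v in range(y0,y1):
        for u in range(x0,x1):
            if d[v,u]>0:o.append((u,v,*atd('top',u,v,d[v,u])))
    return np.array(o)
def circ(P):
    c=cv2.minEnclosingCircle((P[:,2:4]*1000).astype(np.float32));return np.round(P[:,2:4].mean(0),4),np.round(c[0],1),round(c[1],1),len(P)
for f in('pics/top1.npy','pics/top3.npy'):
    A=cloud(f,(345,205,415,250))
    if f.endswith('1.npy'):
        B=cloud(f,(220,210,255,250)); print('head',circ(B[(abs(B[:,4]-.094)<.004)]))
    print('hub',circ(A[A[:,4]>.106]))
    q=A[(abs(A[:,4]-.06)<.005)&(A[:,3]<.105)]; r=cv2.minAreaRect((q[:,2:4]*1000).astype(np.float32));print('arm',len(q),r)
    g=cv2.cvtColor(np.load(f[:-4]+'_im.npy'),cv2.COLOR_RGB2HSV).astype(float)
    ys,xs=np.mgrid[0:480,0:640];k=np.hypot(xs-391.4,ys-220.9)<3.6
    w=k*(np.clip(g[...,1]-60,0,None) if '1.npy' in f else np.clip(190-g[...,2],0,None));u,v=(w*xs).sum()/w.sum(),(w*ys).sum()/w.sum();print('hole',u,v,onz('top',u,v,.058))
E
```

```text
Traceback (most recent call last):
  File "h.py", line 12, in atd
    o,r=ray(n,u,v); return o+r*d
        ~~~^^^^^^^
  File "h.py", line 6, in ray
    p=cams.camera_params(n); K=np.array(p['mtx']); T=np.array(p['world_from_camera'])
ValueError: time passes only in moves, steps and waits
```

Request:
drive_tool(
  deltas=[
    {"dx":0,"dy":0,"dz":-0.05,"rx":0,"ry":0,"rz":0,"grip":25},
    {"dx":0,"dy":0,"dz":-0.1,"rx":0,"ry":0,"rz":0,"grip":25},
    {"dx":0,"dy":0,"dz":-0.2,"rx":0,"ry":0,"rz":0,"grip":25},
    {"dx":0,"dy":0,"dz":-0.25,"rx":0,"ry":0,"rz":0,"grip":25},
    {"dx":0,"dy":0,"dz":-0.25,"rx":0,"ry":0,"rz":0,"grip":25},
    {"dx":0,"dy":0,"dz":0,"rx":0,"ry":0,"rz":0,"grip":25},
    {"dx":0,"dy":0,"dz":0,"rx":0,"ry":0,"rz":0,"grip":25},
  ],
)

```text
t: 7.88
tool_pos: [0.5417, 0.3809, 0.2171]
ee_rot: [0.602, 0.799, 0.002, 0.001]
wrist_force: [0.6, -0.2, -0.2]
opening: 0.0244
gripper_force: 59.7
```

```bash
sed -i 's/^def ray/import functools\n@functools.lru_cache\ndef par(n): return cams.camera_params(n)\ndef ray/; s/p=cams.camera_params(n)/p=par(n)/' h.py; python3 - <<'E'
from h import *
def cloud(f,box):
    d=np.load(f);x0,y0,x1,y1=box
    return np.array([(u,v,*atd('top',u,v,d[v,u])) for v in range(y0,y1) for u in range(x0,x1) if d[v,u]>0])
def circ(P):
    c=cv2.minEnclosingCircle((P[:,2:4]*1000).astype(np.float32));return np.round(P[:,2:4].mean(0),4),np.round(c[0],1),round(c[1],1),len(P)
for f in('pics/top1.npy','pics/top3.npy'):
    A=cloud(f,(345,205,415,250))
    if f.endswith('1.npy'):
        B=cloud(f,(220,210,255,250)); print('head',circ(B[(abs(B[:,4]-.094)<.004)]))
    print('hub',circ(A[A[:,4]>.106]))
    q=A[(abs(A[:,4]-.06)<.005)&(A[:,3]<.105)]; r=cv2.minAreaRect((q[:,2:4]*1000).astype(np.float32));print('arm',len(q),r)
    g=cv2.cvtColor(np.load(f[:-4]+'_im.npy'),cv2.COLOR_RGB2HSV).astype(float)
    ys,xs=np.mgrid[0:480,0:640];k=np.hypot(xs-391.4,ys-220.9)<3.6
    w=k*(np.clip(g[...,1]-60,0,None) if '1.npy' in f else np.clip(190-g[...,2],0,None));u,v=(w*xs).sum()/w.sum(),(w*ys).sum()/w.sum();print('hole',u,v,onz('top',u,v,.058))
st()
im,d=shot('side','pics/side5.png')
E
```

```text
head (array([0.5424, 0.3829]), array([542.7, 383. ]), 12.7, 135)
hub (array([0.5414, 0.1371]), array([541.3, 137.1]), 22.5, 227)
arm 352 ((558.920166015625, 73.36282348632812), (29.72410774230957, 49.977386474609375), 15.030177116394043)
hole 390.36842105263156 220.79736842105262 [0.555619   0.08439287 0.058     ]
hub (array([0.5412, 0.1371]), array([541.3, 136.9]), 22.4, 229)
arm 348 ((558.959228515625, 73.17676544189453), (29.71449851989746, 50.53507614135742), 15.16037654876709)
hole 390.71533613445376 220.7563025210084 [0.55569277 0.08370655 0.058     ]
t 7.88 pos [0.5417 0.3809 0.2171] psi 16.03 tilt [0.0033 0.0019] Ft [-0.35  0.56  0.19] Mt [ 0.004 -0.007 -0.002] open 0.0244 gf 59.7
```

Depth gives the hub axis at cam (0.5412, 0.1370), mount yaw 15.1°, the guide at (0.5558, 0.0829) and the pin head at (0.5425, 0.3830). The sizes match those given. Moving above the guide by the camera-measured displacement.

Request:
drive_tool(
  deltas=[
    {"dx":-0.108,"dy":-0.026,"dz":0,"rx":0,"ry":0,"rz":0,"grip":25},
    {"dx":-0.2165,"dy":-0.0522,"dz":0,"rx":0,"ry":0,"rz":0,"grip":25},
    {"dx":-0.2165,"dy":-0.0522,"dz":0,"rx":0,"ry":0,"rz":0,"grip":25},
    {"dx":-0.2165,"dy":-0.0522,"dz":0,"rx":0,"ry":0,"rz":0,"grip":25},
    {"dx":-0.2165,"dy":-0.0522,"dz":0,"rx":0,"ry":0,"rz":0,"grip":25},
    {"dx":-0.2165,"dy":-0.0522,"dz":0,"rx":0,"ry":0,"rz":0,"grip":25},
    {"dx":-0.2165,"dy":-0.0522,"dz":0,"rx":0,"ry":0,"rz":0,"grip":25},
    {"dx":-0.2165,"dy":-0.0522,"dz":0,"rx":0,"ry":0,"rz":0,"grip":25},
    {"dx":-0.2165,"dy":-0.0522,"dz":0,"rx":0,"ry":0,"rz":0,"grip":25},
    {"dx":-0.108,"dy":-0.026,"dz":0,"rx":0,"ry":0,"rz":0,"grip":25},
    {"dx":0,"dy":0,"dz":0.1,"rx":0,"ry":0,"rz":0,"grip":25},
    {"dx":0,"dy":0,"dz":0.2,"rx":0,"ry":0,"rz":0,"grip":25},
    {"dx":0,"dy":0,"dz":0.15,"rx":0,"ry":0,"rz":0,"grip":25},
    {"dx":0,"dy":0,"dz":0,"rx":0,"ry":0,"rz":0,"grip":25},
    {"dx":0,"dy":0,"dz":0,"rx":0,"ry":0,"rz":0,"grip":25},
    {"dx":0,"dy":0,"dz":0,"rx":0,"ry":0,"rz":0,"grip":25},
  ],
)

```text
t: 9.27
tool_pos: [0.554, 0.0801, 0.1476]
ee_rot: [0.602, 0.799, -0.0, -0.0]
wrist_force: [0.1, 0.2, 0.5]
opening: 0.0244
gripper_force: 59.7
```

```bash
python3 -c "
from h import *
go(.5547,.0806,.138)
im,d=shot('side','pics/side6.png')
cv2.imwrite('pics/c6.png',cv2.resize(im[130:270,250:390],None,fx=4,fy=4,interpolation=2)[:,:,::-1])"
```

```text
t 9.27 pos [0.554  0.0801 0.1476] psi 16.03 tilt [-0.0003 -0.0001] Ft [ 0.19  0.18 -0.46] Mt [-0.056  0.     0.004] open 0.0244 gf 59.7
norm deltas [0.0021 0.0052 0.0638]
```

View pics/c6.png

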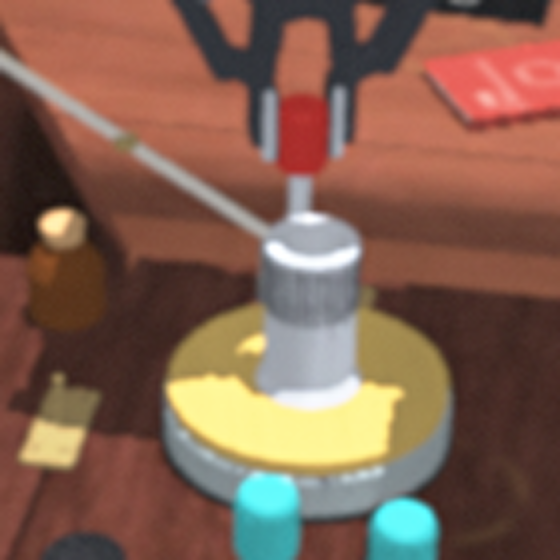

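The pin hangs upright behind the hub, at crop (300,150). Now lower it gently, watching the force.

Request:
drive_tool(
  deltas=[
    {"dx":0.002,"dy":0.005,"dz":0.04,"rx":0,"ry":0,"rz":0,"grip":25},
    {"dx":0,"dy":0,"dz":0.02,"rx":0,"ry":0,"rz":0,"grip":25},
    {"dx":0,"dy":0,"dz":0.013,"rx":0,"ry":0,"rz":0,"grip":25},
    {"dx":0,"dy":0,"dz":0.013,"rx":0,"ry":0,"rz":0,"grip":25},
    {"dx":0,"dy":0,"dz":0,"rx":0,"ry":0,"rz":0,"grip":25},
  ],
)

```text
t: 9.73
tool_pos: [0.5545, 0.0808, 0.1339]
ee_rot: [0.602, 0.799, -0.0, -0.0]
wrist_force: [0.1, -0.6, -0.2]
opening: 0.0244
gripper_force: 59.7
```

```bash
python3 -c "
from h import *
st()"
```

```text
t 9.73 pos [0.5545 0.0808 0.1339] psi 16.03 tilt [-0.0005 -0.    ] Ft [-0.59 -0.06  0.22] Mt [ 0.012 -0.038 -0.124] open 0.0244 gf 59.7
```

Request:
drive_tool(
  deltas=[
    {"dx":0,"dy":0,"dz":0.013,"rx":0,"ry":0,"rz":0,"grip":25},
    {"dx":0,"dy":0,"dz":0.013,"rx":0,"ry":0,"rz":0,"grip":25},
    {"dx":0,"dy":0,"dz":0.013,"rx":0,"ry":0,"rz":0,"grip":25},
    {"dx":0,"dy":0,"dz":0,"rx":0,"ry":0,"rz":0,"grip":25},
  ],
)

```text
t: 10.07
tool_pos: [0.5545, 0.0808, 0.1279]
ee_rot: [0.602, 0.799, -0.0, -0.0]
wrist_force: [-0.2, 0.4, -0.7]
opening: 0.0242
gripper_force: 59.7
```

```bash
python3 -c "
from h import *
st()"
```

```text
t 10.07 pos [0.5545 0.0808 0.1279] psi 16.03 tilt [-0.0005  0.    ] Ft [ 0.44 -0.11  0.7 ] Mt [ 0.008 -0.017 -0.007] open 0.0242 gf 59.7
```

Tip is about 10 mm into the guide, with no force. Continue towards the flange (tip at 34 mm means TCP at about 0.111).

Request:
drive_tool(
  deltas=[
    {"dx":0,"dy":0,"dz":0.02,"rx":0,"ry":0,"rz":0,"grip":25},
    {"dx":0,"dy":0,"dz":0.02,"rx":0,"ry":0,"rz":0,"grip":25},
    {"dx":0,"dy":0,"dz":0.02,"rx":0,"ry":0,"rz":0,"grip":25},
    {"dx":0,"dy":0,"dz":0.02,"rx":0,"ry":0,"rz":0,"grip":25},
    {"dx":0,"dy":0,"dz":0,"rx":0,"ry":0,"rz":0,"grip":25},
  ],
)

```text
t: 10.48
tool_pos: [0.5543, 0.0807, 0.1156]
ee_rot: [0.602, 0.799, -0.0, -0.0]
wrist_force: [0.8, -0.1, -1.1]
opening: 0.0243
gripper_force: 59.7
```

Request:
drive_tool(
  deltas=[
    {"dx":0,"dy":0,"dz":0.013,"rx":0,"ry":0,"rz":0,"grip":25},
    {"dx":0,"dy":0,"dz":0.013,"rx":0,"ry":0,"rz":0,"grip":25},
    {"dx":0,"dy":0,"dz":0,"rx":0,"ry":0,"rz":0,"grip":25},
  ],
)

```text
t: 10.73
tool_pos: [0.5546, 0.0807, 0.1121]
ee_rot: [0.602, 0.799, -0.0, -0.0]
wrist_force: [-0.7, 0.4, -1.5]
opening: 0.0242
gripper_force: 59.7
```

```bash
python3 -c "
from h import *
st()"
```

```text
t 10.73 pos [0.5546 0.0807 0.1121] psi 16.03 tilt [-0.0004 -0.    ] Ft [ 0.61 -0.54  1.54] Mt [-0.053  0.016 -0.017] open 0.0242 gf 59.7
```

Request:
drive_tool(
  deltas=[
    {"dx":0,"dy":0,"dz":0.007,"rx":0,"ry":0,"rz":0,"grip":25},
    {"dx":0,"dy":0,"dz":0.007,"rx":0,"ry":0,"rz":0,"grip":25},
    {"dx":0,"dy":0,"dz":0,"rx":0,"ry":0,"rz":0,"grip":25},
  ],
)

```text
t: 10.98
tool_pos: [0.5546, 0.0808, 0.1102]
ee_rot: [0.602, 0.799, -0.0, -0.0]
wrist_force: [-0.3, 0.5, -0.7]
opening: 0.0241
gripper_force: 59.7
```

Request:
drive_tool(
  deltas=[
    {"dx":0,"dy":0,"dz":0.007,"rx":0,"ry":0,"rz":0,"grip":25},
    {"dx":0,"dy":0,"dz":0,"rx":0,"ry":0,"rz":0,"grip":25},
  ],
)

```text
t: 11.15
tool_pos: [0.5546, 0.0807, 0.1092]
ee_rot: [0.602, 0.799, -0.0, -0.0]
wrist_force: [-0.3, 0.5, -1.3]
opening: 0.0244
gripper_force: 59.7
```

No resistance below the flange's top face, so the tip is probably entering the hole. Continue gently.

Request:
drive_tool(
  deltas=[
    {"dx":0,"dy":0,"dz":0.007,"rx":0,"ry":0,"rz":0,"grip":25},
    {"dx":0,"dy":0,"dz":0.007,"rx":0,"ry":0,"rz":0,"grip":25},
    {"dx":0,"dy":0,"dz":0,"rx":0,"ry":0,"rz":0,"grip":25},
  ],
)

```text
t: 11.4
tool_pos: [0.5546, 0.0807, 0.107]
ee_rot: [0.602, 0.799, -0.0, -0.0]
wrist_force: [0.6, 0.1, -0.0]
opening: 0.0245
gripper_force: 59.7
```

Request:
drive_tool(
  deltas=[
    {"dx":0,"dy":0,"dz":0.007,"rx":0,"ry":0,"rz":0,"grip":25},
    {"dx":0,"dy":0,"dz":0.007,"rx":0,"ry":0,"rz":0,"grip":25},
    {"dx":0,"dy":0,"dz":0,"rx":0,"ry":0,"rz":0,"grip":25},
  ],
)

```text
t: 11.65
tool_pos: [0.5546, 0.0807, 0.1048]
ee_rot: [0.602, 0.799, -0.0, -0.0]
wrist_force: [0.5, -0.4, -1.3]
opening: 0.0246
gripper_force: 59.7
```

Request:
drive_tool(
  deltas=[
    {"dx":0,"dy":0,"dz":0.01,"rx":0,"ry":0,"rz":0,"grip":25},
    {"dx":0,"dy":0,"dz":0.01,"rx":0,"ry":0,"rz":0,"grip":25},
    {"dx":0,"dy":0,"dz":0.01,"rx":0,"ry":0,"rz":0,"grip":25},
    {"dx":0,"dy":0,"dz":0,"rx":0,"ry":0,"rz":0,"grip":25},
  ],
)

```text
t: 11.98
tool_pos: [0.5545, 0.0807, 0.1002]
ee_rot: [0.602, 0.799, -0.0, -0.0]
wrist_force: [0.4, 0.4, -0.7]
opening: 0.0244
gripper_force: 59.7
```

Request:
drive_tool(
  deltas=[
    {"dx":0,"dy":0,"dz":0.01,"rx":0,"ry":0,"rz":0,"grip":25},
    {"dx":0,"dy":0,"dz":0.01,"rx":0,"ry":0,"rz":0,"grip":25},
    {"dx":0,"dy":0,"dz":0.01,"rx":0,"ry":0,"rz":0,"grip":25},
    {"dx":0,"dy":0,"dz":0,"rx":0,"ry":0,"rz":0,"grip":25},
  ],
)

```text
t: 12.32
tool_pos: [0.5545, 0.0807, 0.0957]
ee_rot: [0.602, 0.799, -0.0, -0.0]
wrist_force: [0.4, 0.5, -0.4]
opening: 0.0246
gripper_force: 59.7
```

```bash
python3 -c "
from h import *
st()"
```

```text
t 12.32 pos [0.5545 0.0807 0.0957] psi 16.03 tilt [-0.0004 -0.    ] Ft [0.37 0.51 0.39] Mt [ 0.032 -0.    -0.035] open 0.0246 gf 59.7
```

At the sleeve. Press home in small steps.

Request:
drive_tool(
  deltas=[
    {"dx":0,"dy":0,"dz":0.007,"rx":0,"ry":0,"rz":0,"grip":25},
    {"dx":0,"dy":0,"dz":0.007,"rx":0,"ry":0,"rz":0,"grip":25},
    {"dx":0,"dy":0,"dz":0.007,"rx":0,"ry":0,"rz":0,"grip":25},
    {"dx":0,"dy":0,"dz":0,"rx":0,"ry":0,"rz":0,"grip":25},
  ],
)

```text
t: 12.65
tool_pos: [0.5547, 0.0807, 0.0929]
ee_rot: [0.602, 0.799, 0.0, 0.0]
wrist_force: [-0.5, 0.4, 2.2]
opening: 0.0243
gripper_force: 60.2
```

Request:
drive_tool(
  deltas=[
    {"dx":0,"dy":0,"dz":0.007,"rx":0,"ry":0,"rz":0,"grip":25},
    {"dx":0,"dy":0,"dz":0.007,"rx":0,"ry":0,"rz":0,"grip":25},
    {"dx":0,"dy":0,"dz":0.007,"rx":0,"ry":0,"rz":0,"grip":25},
    {"dx":0,"dy":0,"dz":0,"rx":0,"ry":0,"rz":0,"grip":25},
  ],
)

```text
t: 12.98
tool_pos: [0.5547, 0.0807, 0.0896]
ee_rot: [0.602, 0.799, 0.0, 0.0]
wrist_force: [0.4, 0.2, 2.0]
opening: 0.024
gripper_force: 60.2
```

Request:
drive_tool(
  deltas=[
    {"dx":0,"dy":0,"dz":0.007,"rx":0,"ry":0,"rz":0,"grip":25},
    {"dx":0,"dy":0,"dz":0.004,"rx":0,"ry":0,"rz":0,"grip":25},
    {"dx":0,"dy":0,"dz":0,"rx":0,"ry":0,"rz":0,"grip":25},
  ],
)

```text
t: 13.23
tool_pos: [0.5547, 0.0808, 0.088]
ee_rot: [0.602, 0.799, 0.0, -0.0]
wrist_force: [0.0, 0.8, 1.9]
opening: 0.0244
gripper_force: 60.2
```

Request:
drive_tool(
  deltas=[
    {"dx":0,"dy":0,"dz":0.004,"rx":0,"ry":0,"rz":0,"grip":25},
    {"dx":0,"dy":0,"dz":0,"rx":0,"ry":0,"rz":0,"grip":25},
  ],
)

```text
t: 13.4
tool_pos: [0.5547, 0.0807, 0.0875]
ee_rot: [0.602, 0.799, 0.0, 0.0]
wrist_force: [0.0, -0.0, 4.1]
opening: 0.0245
gripper_force: 60.4
```

Request:
drive_tool(
  deltas=[
    {"dx":0,"dy":0,"dz":0.004,"rx":0,"ry":0,"rz":0,"grip":25},
    {"dx":0,"dy":0,"dz":0,"rx":0,"ry":0,"rz":0,"grip":25},
  ],
)

```text
t: 13.57
tool_pos: [0.5547, 0.0807, 0.0874]
ee_rot: [0.602, 0.799, 0.0, 0.0]
wrist_force: [-2.6, 0.6, 12.9]
opening: 0.0244
gripper_force: 61.6
```

Request:
drive_tool(
  deltas=[
    {"dx":0,"dy":0,"dz":0.003,"rx":0,"ry":0,"rz":0,"grip":25},
    {"dx":0,"dy":0,"dz":0,"rx":0,"ry":0,"rz":0,"grip":25},
  ],
)

```text
t: 13.73
tool_pos: [0.5548, 0.0807, 0.0874]
ee_rot: [0.602, 0.799, 0.0, 0.0]
wrist_force: [-5.1, 0.4, 20.9]
opening: 0.0245
gripper_force: 62.3
```

Stalled at TCP 0.0874, the height it was gripped at in the block, so the head is home. Relax, open and lift away.

Request:
drive_tool(
  deltas=[
    {"dx":0,"dy":0,"dz":-0.005,"rx":0,"ry":0,"rz":0,"grip":25},
    {"dx":0,"dy":0,"dz":0,"rx":0,"ry":0,"rz":0,"grip":31},
    {"dx":0,"dy":0,"dz":0,"rx":0,"ry":0,"rz":0,"grip":45},
    {"dx":0,"dy":0,"dz":0,"rx":0,"ry":0,"rz":0,"grip":50},
    {"dx":0,"dy":0,"dz":0,"rx":0,"ry":0,"rz":0,"grip":50},
    {"dx":0,"dy":0,"dz":-0.05,"rx":0,"ry":0,"rz":0,"grip":50},
    {"dx":0,"dy":0,"dz":-0.15,"rx":0,"ry":0,"rz":0,"grip":50},
    {"dx":0,"dy":0,"dz":-0.2,"rx":0,"ry":0,"rz":0,"grip":50},
    {"dx":0,"dy":0,"dz":-0.2,"rx":0,"ry":0,"rz":0,"grip":50},
    {"dx":0,"dy":0,"dz":-0.2,"rx":0,"ry":0,"rz":0,"grip":50},
    {"dx":0.2,"dy":0,"dz":0,"rx":0,"ry":0,"rz":0,"grip":50},
    {"dx":0.25,"dy":0,"dz":0,"rx":0,"ry":0,"rz":0,"grip":50},
    {"dx":0.25,"dy":0,"dz":0,"rx":0,"ry":0,"rz":0,"grip":50},
    {"dx":0.25,"dy":0,"dz":0,"rx":0,"ry":0,"rz":0,"grip":50},
    {"dx":0.25,"dy":0,"dz":0,"rx":0,"ry":0,"rz":0,"grip":50},
    {"dx":0.25,"dy":0,"dz":0,"rx":0,"ry":0,"rz":0,"grip":50},
    {"dx":0.2,"dy":0,"dz":0,"rx":0,"ry":0,"rz":0,"grip":50},
    {"dx":0,"dy":0,"dz":0,"rx":0,"ry":0,"rz":0,"grip":50},
  ],
)

```text
t: 15.23
tool_pos: [0.4846, 0.3232, 0.2078]
ee_rot: [0.6, 0.8, 0.001, -0.0]
wrist_force: [-1.6, -0.0, -0.4]
opening: 0.0426
gripper_force: 0.0
```

```bash
python3 - <<'E'
from h import *
st()
im,d=shot('top','pics/top7.png')
h=cv2.cvtColor(im,cv2.COLOR_RGB2HSV).astype(int)
m=((h[...,0]<6)|(h[...,0]>174))&(h[...,1]>190)&(h[...,2]>120);m[:,:360]=0;m[:,430:]=0;m[:195]=0;m[260:]=0
v,u=np.nonzero(m);P=np.array([atd('top',a,b,d[b,a]) for a,b in zip(u,v)])
print(len(P),np.median(P,0),np.percentile(P[:,2],[50,75,90]))
cv2.imwrite('pics/c7.png',cv2.resize(im[150:340,200:450],None,fx=3,fy=3,interpolation=2)[:,:,::-1])
E
```

```text
t 15.23 pos [0.4846 0.3232 0.2078] psi 16.23 tilt [0.0002 0.0015] Ft [ 0.41 -1.57  0.36] Mt [-0.008  0.027 -0.054] open 0.0426 gf 0.0
128 [0.55487174 0.08707031 0.09284879] [0.09284879 0.09392561 0.09515322]
```

View pics/c7.png

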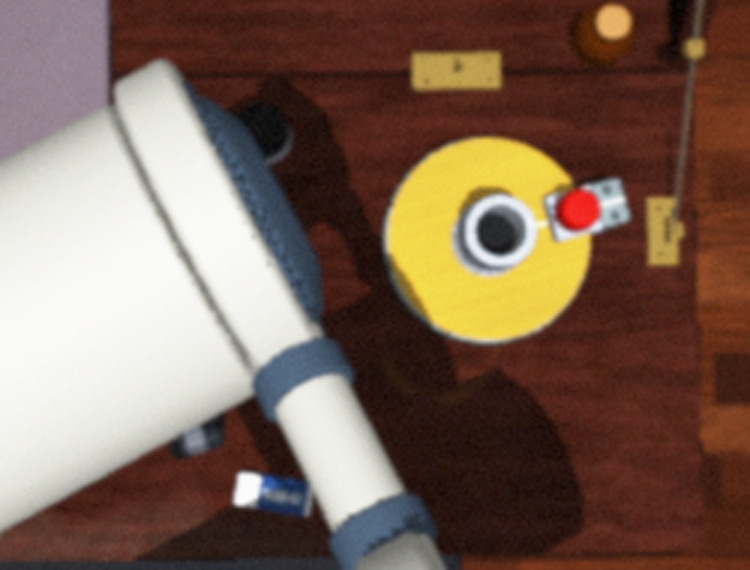

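The red head sits on the guide arm at crop (578,210), with its top at 93–94 mm, which is home. The bottle and eraser are in place, the loupe too as far as it shows, and the gripper is clear. Handing in.

```bash
python3 -c "
from h import *
print(env.close_job())"
```

```text
the job is handed in; nothing more can be done
None
```

The bushing is turned into line, the index pin is home in guide, flange and base with its head on the guide arm, the gripper is clear, and the job is handed in at about 15 s (no verdict shown).

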